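Cover the dish and click it in over the objective

ROBOT

A 6-joint arm with a two-finger parallel gripper is mounted at the origin on the work surface. World frame = base frame: x ahead of the robot, y to its left, z up, the work surface at z = 0. Lengths are in m, angles in rad, forces in N, time in s.
With the tool pointing down it reaches from about 0.35 to 0.85 m from the base axis. Payload 8.1 kg.
Tool frame: the origin (TCP) lies at the very end of the fingers, on their centre line; the grasp point (between the pads) lies 19 mm behind it; z points along the fingers, y is the line along which they close (so a half turn about z gives the same grasp; the last joint's range is limited). The gripper opens to 93 mm and grips with 3 to 60 N. Pads are 15 mm wide; open, the fingers measure 128 mm over their backs; the gripper's body (75 mm by 188 mm) begins 65 mm behind the grasp point.
Start: joints at [-1.187, 0.13, 1.488, -0, 1.523, -0.085], TCP at [0.271, -0.535, 0.219] pointing down, gripper open.
Joint ranges: [-2.96, 2.96], [-0.89, 2.26], [0.02, 2.5], [-1.34, 4.48], [0, 2.73], [-2.66, 2.66]. Speed limits (rad/s): [2.39, 2.39, 2.79, 3.14, 3.14, 3.14].

INTERFACE

Orientations are given as a rotation vector (axis times angle).
In Python, from plant import robot gives the robot as it stands. The module is installed in compiled form; this text tells all that it offers.
- The arm moves only by the tool play_rows, never from a script. Its argument "increments" is text: rows parted by semicolons, each of 5 numbers parted by spaces: the shift along the tool's x, y, z in mm, then the turn about the tool's z in degrees, then the closure, from -1 (fully open) to 1 (shut). In form: dx dy dz yaw claw; .... A call has 1 to 20 rows; each row is the pose to reach, as a shift and turn from the pose commanded when the call began, along the tool's axes at that moment; what a row does not reach only later rows make up. A row lasts 1/10 s, in which the tool goes at most 50 mm and 8.59 degrees, less where a joint would pass 70% of its speed; a pose out of reach is approached as far as the arm can. A call with a gripper value outside its range is refused whole. The fingers move at their own pace and stop on an object; "force" is the grip in N (left out, the last holds). Time passes only in rows, so rows that repeat a pose let the fingers close. It gives the time, the measured TCP pose, the force, the opening and the grip force at its end, in the units of the state.
- robot.read_state(): the state, without advancing time (a new reading comes with each control period).
- robot.read_camera(name): name is "scene" or "side" or "wrist"; returns the picture (420x560x3 uint8, blue, green, red); there is no depth.
- robot.calibration(name): a dict with "vertical_fov" (degrees; the focal length in pixels is half the picture's height over the tangent of half this angle, whatever the lens; pixels are square), "cx", "cy" (the principal point, pixels), "D" ([k1, k2, p1, p2, k3] as OpenCV has them; the pictures are not rectified), "rvec" (rotation vector, rad) and "tvec" (3), from world to camera coordinates, as OpenCV has them. Camera axes: x right, y down, z forward; pixel columns grow to the right and rows downward; lengths in m; the calibration is good to about 2 mm. A picture is of the moment at which its call begins: read the wrist's pose just before it. calibration takes no time and is no camera call; for the wrist camera it gives the pose at the moment of the call.
- robot.close_job(): hands the job in; it is judged then, once.
Trained networks look in the newest picture that a camera, given by its name, has taken for a name from the list of things; names that differ only in an ending like _2 or _b are one class to them, and where a whole thing is asked for, a point or a joint stands for the part that bears it (a point fixed in the world has none). Each returns a list of dicts, best first, with "conf" (0 to 1); they miss things now and then, are a little off and sometimes report something else, mostly with a low value. They report only what shows in the picture. A call takes as long as a camera call. They do not tell look-alikes from the thing itself.
- robot.recognise(camera, query): "centre" ([x, y, z] in m, in world coordinates, good to about 4 mm: the middle of the surface that is visible of it).
- robot.regions_of(camera, query): "pixels" (420x560 bool, what is visible of it).
- robot.landmark_of(camera, query): "centre" ([x, y, z] in m, in world coordinates, good to about 4 mm: a listed point, or the origin of a listed thing).
The state is a dict: "t": time; "q": joint angles; "dq": joint speeds; "joint_torque": joint torques, N m; "tool_pos": TCP position; "orientation": TCP orientation; "force": force on the tool from outside, world axes, zero at the start; "wrist_torque": the same for the moment, N m; "opening": finger opening in m; "gripper_force": force on a finger pad.
Only numpy, scipy, OpenCV 4.12 (cv2) and the standard library are available. Lean on these libraries where they do the work, as an engineer would, in place of code of your own. Each camera call takes 0.05 s, during which the arm holds its last target. There are 200 camera calls.

TASK

Set the loose steel cover gently (not dropped) onto the dish on the carriage so that it sits seated and level, and let go of it. Then take the carriage by its upright handle and slide it along the rail until you feel its ball click into the notch above the objective, without running past the notch, and finish there still gripping the handle, with the carriage at rest in the notch. Leave the jar, the beaker and the stack of dishes alone.

Things in the scene. Friction and masses are not known exactly. Their poses are not given: they have to be found in the camera images.
- cover: Loose round steel cover, 37 mm radius, 90 g nominal, lying right way up in a shallow round steel tray. Origin: centre of its underside (its plug), z axis up. From the origin upwards: a plug 27 mm in radius (chamfered to 25 mm at the foot) and 5 mm deep, a flange 37 mm in radius from 5 to 9 mm, an upright black cylindrical knob 20 mm in diameter from 9 to 35 mm.
- cover_seat (a point): Point on the cover: centre of the underside of its flange, 5 mm above the cover's origin. When seated it coincides with dish_rim.
- tray: Fixed shallow round steel tray, 105 mm radius at the foot and 110 mm at the rim, 13 mm high, floor 3 mm thick; origin: centre of its underside on the bench. The cover starts in it, its centre within 36 mm of the tray's.
- dish_rim (a point): Centre of the mouth of the round steel dish fixed on the carriage, 70 mm above the bench; it moves with the carriage. The dish is 28 mm high, inner radius 30 mm, outer radius 34 mm: the cover's plug enters it with 3 mm play all round and the flange rests on the rim. Axes as those of the rail.
- rail: Fixed rail unit on the bench: two parallel aluminium bars 400 mm long, 90 mm apart, tops 30 mm above the bench, a low end stop at each end. Origin: middle of the unit, on the bench. y axis: along the bars, the way the carriage has to travel; x axis: across the bars, away from the handle side; z up.
- carriage: The sliding carriage: an aluminium plate 165 x 90 mm, its top 42 mm above the bench, with the dish and the handle fixed on it, about 0.6 kg, sliding friction about 1.2 N. Origin: on the bench plane under the dish axis, always at rail x = 0; axes as the rail's. It travels from rail y = -0.14 to 0.14 m, stops at both ends, and starts near the negative end.
- handle (a point): Upright black plastic fin, the carriage's handle, on the robot's side, 90 mm from the dish axis along the rail's -x, at the same y as the dish. Origin: centre of its foot, 42 mm above the bench. 14 mm thick along the rail's y, 26 mm along x, 44 mm tall (top 86 mm above the bench). It is the part to grip, fingers closing along the rail; the spring ball sits at its y.
- station: Fixed station of the inverted microscope, at some place along the rail, axes as the rail's: a short black objective (40 mm wide, 30 mm high) between the bars, and a grey focus block 50 x 50 x 45 mm beyond the far bar, 125 mm from the objective. Origin: on the bench under the objective's axis; the notch's middle is at its y = 0.
- notch (a point): Middle of the notch on the near bar: two cross ridges 3 mm high, 15 mm apart. The spring ball (at the handle's y) meets the first ridge 15 mm before the notch, crests 7.5 mm before, drops in at 0; next crest 7.5 mm beyond. A ridge takes a push of 8 to 16 N, which drops past its crest and turns to a pull of about 5 N; a carriage let go within 4 mm of the middle is centred by the ball to 1 mm.
- jar: Bystander: amber glass jar, 52 mm wide, 75 mm high. Origin: centre of its underside.
- beaker: Bystander: clear beaker, 60 mm wide, 80 mm high. Origin: centre of its underside.
- dishes: Bystander: stack of white plastic dishes, 64 mm wide, 36 mm high. Origin: centre of its underside.
There are look-alikes about, which are no part of the job. Leave any purple or red look-alike of the cover alone.

How it is judged:
On the way, in this order (a step that is already met when the one before it is completed fails the run):
1. the cover sits seated and level on the dish, let go, while the carriage is still well short of the notch (horizontal distance between cover_seat and dish_rim below 0.0045 m and z of cover_seat in the frame of dish_rim between -0.0025 and 0.0018 m and angle between cover's own z axis and vertical below 0.05 rad and contact force between the fingers and cover below 0.1 N and y of handle in the frame of station below -0.03 m), for 0.2 s.
2. the carriage is in the notch with the cover on the dish and the fingers gripping the handle (horizontal distance between cover_seat and dish_rim below 0.0045 m and z of cover_seat in the frame of dish_rim between -0.0025 and 0.0018 m and angle between cover's own z axis and vertical below 0.05 rad and contact force between the fingers and cover below 0.1 N and y of handle in the frame of station between -0.002 and 0.002 m and contact force between the fingers and carriage above 8 N), for 0.2 s.
At the end, for the whole second after the job is handed in: Ends holding: fingers grip the handle with over 8 N, carriage at rest within 2 mm of the notch's middle, cover untouched on the dish, within 4.5 mm of the rim's centre sideways, 1.8 mm above to 2.5 mm below it, tilted under 0.05 rad (all of step 2 and linear speed of carriage below 0.005 m/s); the arm keeps its last pose, push and grip.
It fails at once if the carriage runs past the notch (more than 12 mm) (y of handle in the frame of station above 0.012 m).
It fails at once if the cover is dropped (falls free faster than 0.6 m/s) (contact force between the fingers and cover below 0.01 N and linear speed of cover above 0.6 m/s).
It fails at once if the jar is moved more than 25 mm (distance of jar from where it was at the start of the episode above 0.025 m).
It fails at once if the beaker is moved more than 25 mm (distance of beaker from where it was at the start of the episode above 0.025 m).
It fails at once if the stack of dishes is moved more than 25 mm (distance of dishes from where it was at the start of the episode above 0.025 m).
It also fails if it takes over 67 s, if anything falls off the work surface, if the arm or the gripper's body presses on something with over 40 N, if the wrist force passes 120 N, or if a joint passes its speed limit or range.

## Working session

There is one attempt and no reset: what is moved stays moved. The work goes in short steps, Python scripts to look and compute and a tool call to move; the robot and the scene stay as the last step left them, time stands still between calls to the robot, and variables do not carry over. Pictures are saved under pics/ and viewed, at most 10 in all, crops included, and the job is handed in when it is done.

Besides the shell and the picture viewer there is one more tool, called as name(argument=value, ...) on one line, values as JSON. play_rows: Moves the arm, as the interface text tells. Its arguments: {"type":"object","properties":{"increments":{"type":"string"},"force":{"type":"number"}},"required":["increments"]}

```bash
mkdir -p pics; cat > h.py <<'E'
import numpy as np, cv2
from plant import robot
def cal(n):
    c=robot.calibration(n); f=210/np.tan(np.radians(c["vertical_fov"])/2)
    return np.array([[f,0,c["cx"]],[0,f,c["cy"]],[0,0,1]]),np.array(c["D"],float),np.array(c["rvec"],float),np.array(c["tvec"],float)
def proj(n,P,c=None):
    K,D,r,t=c or cal(n); return cv2.projectPoints(np.array(P,float).reshape(-1,3),r,t,K,D)[0].reshape(-1,2)
def ray(n,uv,z,c=None):
    K,D,r,t=c or cal(n); p=cv2.undistortPoints(np.array(uv,float).reshape(-1,1,2),K,D).reshape(-1,2)
    R=cv2.Rodrigues(r)[0]; o=-R.T@t; d=np.c_[p,np.ones(len(p))]@R
    return o+d*((z-o[2])/d[:,2])[:,None]
E
python3 - <<'E'
from h import *
np.set_printoptions(precision=4,suppress=True)
ims=[]
for n in ("scene","side"):
    im=robot.read_camera(n); cv2.imwrite(f"pics/{n}0.png",im)
    for q in ("cover","tray","dish_rim","handle","notch","station","rail","jar","beaker","dishes"):
        for r in robot.landmark_of(n,q)[:3]: print(n,q,round(r["conf"],2),np.array(r["centre"]),proj(n,r["centre"])[0].round())
s=robot.read_state(); print(s["t"],s["tool_pos"],s["orientation"],s["opening"])
E
```

```text
scene cover 0.87 [ 0.5544 -0.333   0.0036] [173. 262.]
scene cover 0.75 [ 0.7183 -0.3554 -0.0022] [181. 318.]
scene cover 0.63 [ 0.5904 -0.5144  0.0017] [104. 296.]
scene tray 0.8 [ 0.5384 -0.3172 -0.0025] [178. 257.]
scene dish_rim 0.9 [ 0.5995 -0.0107  0.0716] [295. 219.]
scene dish_rim 0.59 [ 0.7354 -0.2152 -0.0022] [240. 304.]
scene handle 0.96 [ 0.514  -0.0221  0.0369] [278. 207.]
scene notch 0.75 [0.5318 0.1455 0.0358] [335. 195.]
scene station 0.57 [0.5773 0.1542 0.0019] [344. 213.]
scene station 0.31 [ 0.3943  0.3885 -0.0015] [380. 155.]
scene rail 0.86 [ 0.5807  0.1178 -0.0019] [334. 219.]
scene jar 0.9 [ 0.7356 -0.2179  0.0005] [239. 303.]
scene beaker 0.58 [0.397  0.3865 0.0018] [380. 155.]
scene dishes 0.57 [ 0.3632 -0.0444 -0.0037] [252. 186.]
side cover 0.76 [ 0.7163 -0.3507 -0.0009] [235. 176.]
side cover 0.52 [ 0.554  -0.3373  0.0048] [280. 179.]
side tray 0.67 [ 0.536  -0.3205  0.0051] [285. 182.]
side tray 0.38 [0.5319 0.1466 0.0305] [274. 263.]
side dish_rim 0.65 [ 0.602  -0.0111  0.0736] [255. 214.]
side handle 0.85 [ 0.512  -0.0232  0.0432] [286. 222.]
side notch 0.77 [0.532  0.1464 0.0286] [273. 264.]
side notch 0.7 [ 0.558  -0.3267  0.0094] [279. 179.]
side notch 0.22 [0.5836 0.1524 0.0027] [253. 271.]
side station 0.91 [0.58   0.1536 0.0041] [255. 271.]
side jar 0.68 [ 0.738  -0.2172  0.0014] [222. 194.]
side dishes 0.69 [ 0.3635 -0.0457 -0.0009] [336. 234.]
1.1 [ 0.2711 -0.5353  0.2186] [-3.0557 -0.7296 -0.    ] 0.09318741603482404
```

```bash
python3 - <<'E'
from h import *
im=cv2.imread("pics/scene0.png")
cv2.imwrite("pics/crop0.png",cv2.resize(im[130:350,60:400],None,fx=2.35,fy=2.35,interpolation=cv2.INTER_CUBIC))
# rail yaw from dish-handle and station-notch
d=np.array([.6007-.513,-.0108+.0226]); s=np.array([.578-.532,.1538-.146]); print(np.degrees(np.arctan2(d[1],d[0])),np.degrees(np.arctan2(s[1],s[0])))
E
```

```text
7.66310218689925 9.623832081891926
```

View pics/crop0.png

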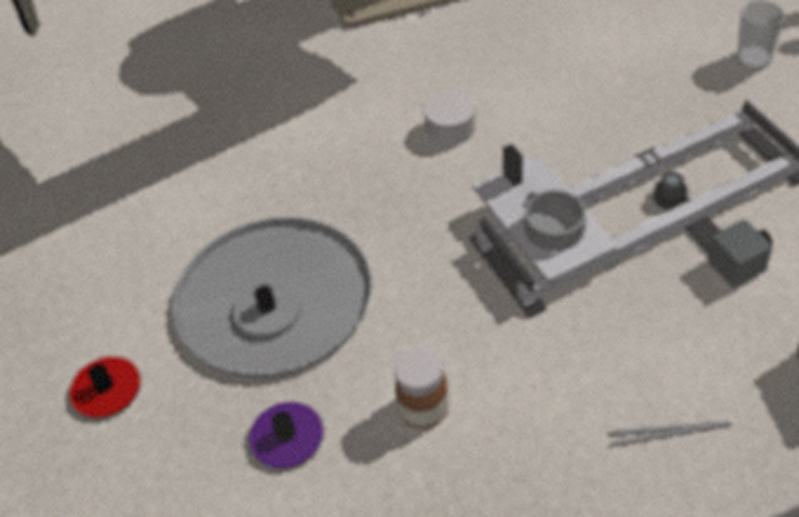

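The steel cover is the one lying in the tray, scene pixel (173,262). The others are red at (104,296) and purple at (181,318), both look-alikes to leave alone. The enlarged crop confirms this: the tray one is steel-grey with a black knob. Next I work out the move to above it.

```bash
cat >> h.py <<'E'
np.set_printoptions(precision=4,suppress=True)
def togo(P,railyaw=None):
    s=robot.read_state(); R=cv2.Rodrigues(np.array(s["orientation"],float))[0]
    print("t",s["t"],"pos",np.array(s["tool_pos"]),"tool mm",R.T@(np.array(P)-s["tool_pos"])*1000)
    if railyaw is not None:
        y=R[:,1]; print("tool x",R[:,0],"y",y); a=np.degrees(np.arctan2(y[1],y[0])); d=(railyaw+90-a+90)%180-90
        print("world turn deg",d,"tool yaw",-d,"q6",s["q"][5])
E
python3 - <<'E'
from h import *
togo([.554,-.335,.16],8.6)
K,D,r,t=cal("wrist"); R=cv2.Rodrigues(r)[0]; print("cam pos",-R.T@t,"fwd",R[2])
E
```

```text
t 1.1 pos [ 0.2711 -0.5353  0.2186] tool mm [342.8691 -50.8683  58.6302]
tool x [0.8921 0.4518 0.    ] y [ 0.4518 -0.8921 -0.    ]
world turn deg -18.256373651941544 tool yaw 18.256373651941544 q6 -0.08537275791174578
cam pos [ 0.3293 -0.5048  0.3843] fwd [-0.2106 -0.106  -0.9718]
```

play_rows(increments="43 -6 5 2 -1;86 -13 15 5 -1;129 -19 22 8 -1;172 -26 30 11 -1;215 -32 35 14 -1;258 -38 40 16 -1;300 -45 45 18.3 -1;330 -50 50 18.3 -1;343 -51 50 18.3 -1;343 -51 50 18.3 -1;343 -51 50 18.3 -1")

```text
t: 2.2
tool_pos: [0.5535, -0.3356, 0.1688]
orientation: [3.132, 0.234, -0.001]
force: [0.5, 0.3, 0.0]
opening: 0.0928
gripper_force: 0.0
```

```bash
python3 - <<'E'
from h import *
c=cal("wrist"); im=robot.read_camera("wrist"); cv2.imwrite("pics/w1.png",im)
for q in ("cover","tray"):
    for r in robot.landmark_of("wrist",q)[:2]: print(q,r["conf"],np.array(r["centre"]),proj("wrist",r["centre"],c)[0])
for r in robot.regions_of("wrist","cover")[:1]:
    m=r["pixels"].astype(np.uint8); print(r["conf"],m.sum(),cv2.boundingRect(m))
    cv2.imwrite("pics/m1.png",m*255)
togo([.554,-.335,.015],8.6)
E
```

```text
cover 0.97 [ 0.7141 -0.3515 -0.0019] [319.8201  33.2506]
cover 0.69 [ 0.5906 -0.5136 -0.0031] [447.653  183.5612]
0.89 3888 (416, 152, 72, 69)
t 2.4 pos [ 0.5531 -0.3361  0.169 ] tool mm [  0.9878  -1.0024 154.0411]
tool x [0.9891 0.147  0.0002] y [ 0.147  -0.9891  0.0005]
world turn deg 0.14486377097512104 tool yaw -0.14486377097512104 q6 0.798225674538214
```

View pics/w1.png

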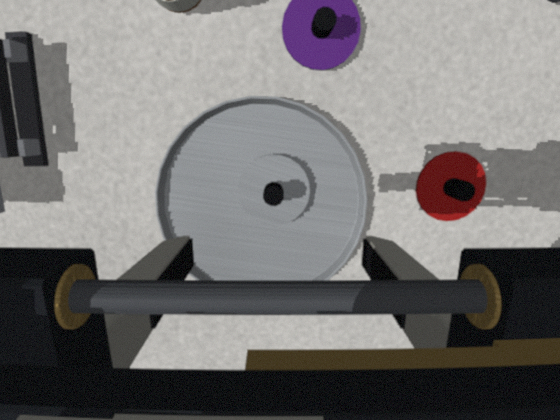

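```bash
python3 - <<'E'
from h import *
im=cv2.imread("pics/w1.png"); c=cal("wrist")
g=cv2.GaussianBlur(im,(3,3),0).max(2)
n,l,st,ce=cv2.connectedComponentsWithStats((g[150:240,230:330]<70).astype(np.uint8))
for i in range(1,n): print(st[i],ce[i]+[230,150])
for z in (.038,.012): print(z,ray("wrist",[[273,193],[273,190]],z,c))
for P in ([.554,-.334,.038],[.554,-.334,.012]): 
    a=np.linspace(0,2*np.pi,40); r=.010 if P[2]>.02 else .037
    q=proj("wrist",np.c_[P[0]+r*np.cos(a),P[1]+r*np.sin(a),0*a+P[2]],c); print(q.min(0),q.max(0))
    cv2.polylines(im,[np.round(q).astype(int)],1,(0,255,0),1)
cv2.imwrite("pics/w1c.png",cv2.resize(im[130:250,200:360],None,fx=4,fy=4))
E
```

```text
[ 34  32  20  23 378] [273.4365 193.2963]
0.038 [[ 0.56   -0.3297  0.038 ]
 [ 0.5628 -0.3293  0.038 ]]
0.012 [[ 0.5549 -0.3301  0.012 ]
 [ 0.558  -0.3297  0.012 ]]
[265.9856 189.3475] [287.1863 210.0772]
[240.5219 157.9163] [312.8403 229.006 ]
```

View pics/w1c.png

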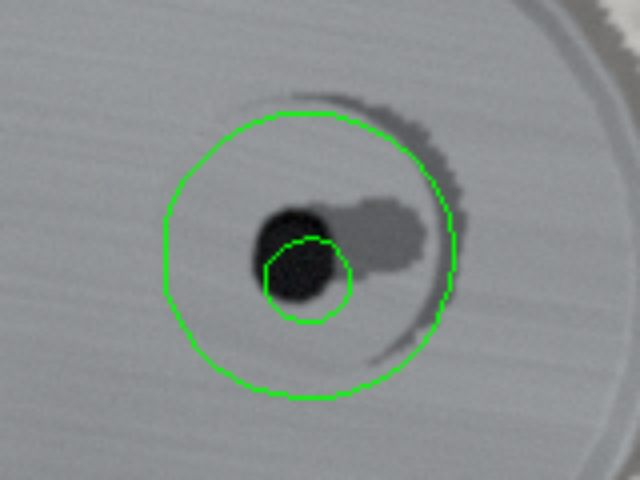

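play_rows(increments="3 -2 30 0 -1;7 -5 75 0 -1;7 -5 115 0 -1;7 -5 135 0 -1;7 -5 148 0 -1;7 -5 152 0 -1;7 -5 152 0 -1;7 -5 152 0 -1")

```text
t: 3.2
tool_pos: [0.5613, -0.3298, 0.0186]
orientation: [3.131, 0.234, 0.004]
force: [-0.7, 0.5, -0.5]
opening: 0.0928
gripper_force: 0.0
```

```bash
python3 - <<'E'
from h import *
togo([.559,-.330,.015],8.6); print(robot.read_state()["force"])
c=cal("wrist"); im=robot.read_camera("wrist"); cv2.imwrite("pics/w2.png",im)
a=np.linspace(0,2*np.pi,40)
for r,z in((.01,.038),(.037,.012)):
    q=proj("wrist",np.c_[.559+r*np.cos(a),-.33+r*np.sin(a),0*a+z],c); cv2.polylines(im,[np.round(q).astype(int)],1,(0,255,0),1)
cv2.imwrite("pics/w2c.png",im)
E
```

```text
t 3.2 pos [ 0.5613 -0.3298  0.0186] tool mm [-2.3326 -0.1893  3.642 ]
tool x [0.9889 0.1486 0.0021] y [ 0.1486 -0.9889  0.002 ]
world turn deg 0.05691448143988964 tool yaw -0.05691448143988964 q6 0.8117134870158238
[-0.7404  0.4873 -0.5256]
```

View pics/w2c.png

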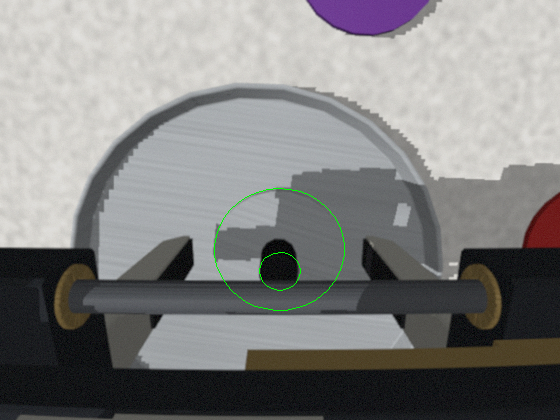

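```bash
python3 - <<'E'
from h import *
s=robot.read_state(); R=cv2.Rodrigues(np.array(s["orientation"],float))[0]; p=np.array(s["tool_pos"]); print(p)
for d in ([7.5,46.5,0],[7.5,-46.5,0],[-7.5,46.5,0],[10,46.5,0],[0,0,0]): print(d,proj("wrist",p+R@np.array(d)/1e3)[0])
im=cv2.imread("pics/w2.png"); cv2.imwrite("pics/w2d.png",cv2.resize(im[170:290,180:380],None,fx=4,fy=4,interpolation=cv2.INTER_CUBIC))
im=robot.read_camera("wrist"); g=im.max(2)
n,l,st,ce=cv2.connectedComponentsWithStats((g[225:282,245:315]<45).astype(np.uint8))
for i in range(1,n):
    if st[i][4]>50: print(st[i][:4]+[245,225,0,0],ce[i]+[245,225])
print(ray("wrist",[[279,240]],.038))
E
```

```text
[ 0.5614 -0.3298  0.0188]
[7.5, 46.5, 0] [364.9276 239.3797]
[7.5, -46.5, 0] [194.0158 239.2982]
[-7.5, 46.5, 0] [363.1053 264.9617]
[10, 46.5, 0] [365.2338 235.0088]
[0, 0, 0] [279.4489 252.407 ]
[260 240  38  42] [278.3587 262.2965]
[[ 0.5751 -0.3272  0.038 ]]
```

View pics/w2d.png

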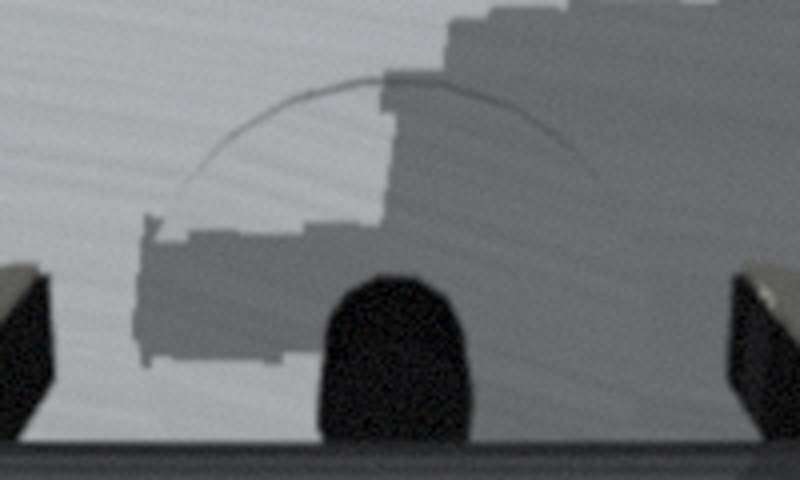

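play_rows(increments="-3.5 0 1.5 0 -1;-3.5 0 3 0 -1;-3.5 0 3 0 -1;-3.5 0 3 0 -1")

```text
t: 3.7
tool_pos: [0.5567, -0.3292, 0.0136]
orientation: [-3.133, -0.234, 0.0]
force: [-0.2, 0.2, -0.0]
opening: 0.0932
gripper_force: 0.0
```

```bash
python3 - <<'E'
from h import *
togo([.5575,-.330,.015],8.6); print(robot.read_state()["force"])
E
```

```text
t 3.7 pos [ 0.5567 -0.3292  0.0136] tool mm [ 0.66    0.8587 -1.4204]
tool x [ 0.9889  0.1488 -0.0001] y [ 0.1488 -0.9889 -0.0001]
world turn deg 0.0405222678264181 tool yaw -0.0405222678264181 q6 0.8080392664539274
[-0.1812  0.1827 -0.0147]
```

play_rows(increments="0 0 -1 0 0;0 0 -1 0 0.6;0 0 -1 0 1;0 0 -1 0 1;0 0 -1 0 1;0 0 -1 0 1;0 0 -1 0 1;0 0 -1 0 1;0 0 -1 0 1;0 0 -1 0 1", force=20)

```text
t: 4.7
tool_pos: [0.5568, -0.3294, 0.0146]
orientation: [3.133, 0.235, 0.0]
force: [-0.2, -1.2, -0.2]
opening: 0.0197
gripper_force: 20.0
```

play_rows(increments="0 0 -10 0 1;0 0 -35 0 1;0 0 -70 0 1;0 0 -105 0 1;10 -20 -125 0 1;20 -60 -130 0 1;32 -100 -130 0 1;44 -140 -130 0 1;56 -180 -130 0 1;68 -220 -130 0 1;78 -255 -130 0 1;86 -285 -130 0 1;91 -303 -130 0 1;91 -308 -130 0 1;91 -308 -130 0 1;91 -308 -130 0 1;91 -308 -130 0 1")

```text
t: 6.4
tool_pos: [0.6008, -0.0125, 0.1447]
orientation: [3.133, 0.232, -0.0]
force: [-0.3, -0.6, -0.5]
opening: 0.0193
gripper_force: 20.0
```

```bash
python3 - <<'E'
from h import *
togo([.6007,-.0108,.09],8.6); print(robot.read_state()["opening"])
im=robot.read_camera("wrist"); cv2.imwrite("pics/w3.png",im); c=cal("wrist")
for q in ("dish_rim","handle","notch","cover_seat"):
    for r in robot.landmark_of("wrist",q)[:1]: print(q,r["conf"],np.array(r["centre"]))
for n in ("scene","side"):
    cv2.imwrite(f"pics/{n}3.png",robot.read_camera(n))
    for q in ("dish_rim","handle","notch","station","cover","cover_seat"):
        for r in robot.landmark_of(n,q)[:2]: print(n,q,round(r["conf"],2),np.array(r["centre"]))
a=np.linspace(0,2*np.pi,80); s=robot.read_state(); p=np.array(s["tool_pos"])
def circ(x,y,z,r,col):
    cv2.polylines(im,[np.round(proj("wrist",np.c_[x+r*np.cos(a),y+r*np.sin(a),0*a+z],c)).astype(int)],1,col,1)
circ(.6007,-.0108,.07,.034,(0,255,0)); circ(p[0],p[1],p[2]-.0025,.037,(0,0,255))
cv2.imwrite("pics/w3c.png",im)
E
```

```text
t 6.4 pos [ 0.6008 -0.0125  0.1447] tool mm [ 0.1106 -1.7513 54.7413]
tool x [ 0.9891  0.1474 -0.    ] y [ 0.1474 -0.9891  0.0003]
world turn deg 0.1257048952109585 tool yaw -0.1257048952109585 q6 1.3169724419941318
0.019313346069545673
dish_rim 0.72 [ 0.6018 -0.012  -0.0013]
handle 0.64 [ 0.5148 -0.0242  0.041 ]
notch 0.85 [0.5327 0.1509 0.03  ]
cover_seat 0.78 [ 0.6017 -0.0107  0.1388]
scene handle 0.65 [ 0.5143 -0.0241  0.0381]
scene notch 0.78 [0.5291 0.1495 0.0346]
scene station 0.86 [0.5788 0.1528 0.0028]
scene cover 0.96 [ 0.591  -0.5145  0.0005]
scene cover 0.81 [ 0.5994 -0.0113  0.1302]
scene cover_seat 0.84 [ 0.5994 -0.0128  0.1397]
scene cover_seat 0.84 [ 0.7113 -0.3543  0.0032]
side dish_rim 0.78 [ 0.6042 -0.0112  0.0735]
side dish_rim 0.56 [ 0.36   -0.0457  0.0016]
side handle 0.69 [ 0.5115 -0.0242  0.0429]
side notch 0.96 [0.5337 0.1481 0.0353]
side station 0.56 [0.5807 0.1539 0.0053]
side station 0.2 [0.5325 0.1462 0.031 ]
side cover 0.59 [ 0.718  -0.3531 -0.0006]
side cover 0.54 [ 0.5972 -0.011   0.1314]
side cover_seat 0.59 [ 0.6019 -0.0088  0.1388]
side cover_seat 0.51 [ 0.7147 -0.3511  0.0023]
```

View pics/w3c.png

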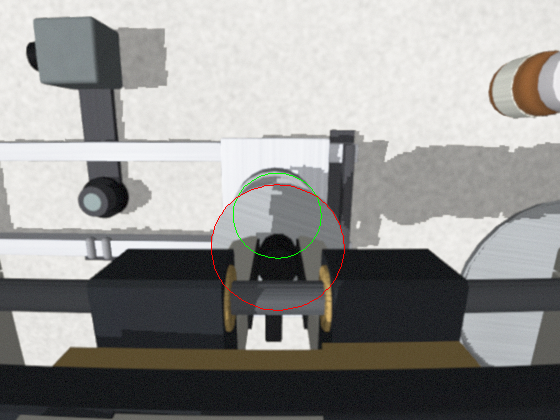

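```bash
python3 - <<'E'
from h import *
im=cv2.imread("pics/w3.png")
cv2.imwrite("pics/w3d.png",cv2.resize(im[130:265,190:360],None,fx=4.4,fy=4.4,interpolation=cv2.INTER_CUBIC))
E
```

```text
(no output)
```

View pics/w3d.png

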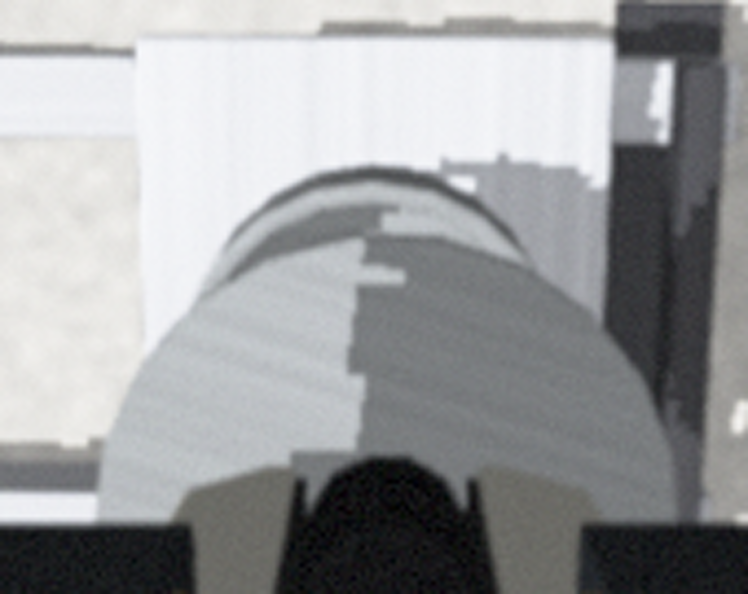

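```bash
python3 - <<'E'
from h import *
c=cal("wrist"); a=np.linspace(0,2*np.pi,721)
def ap(x,y,z,r):
    q=proj("wrist",np.c_[x+r*np.cos(a),y+r*np.sin(a),0*a+z],c); i=q[:,1].argmin(); return q[i],q[:,0].min(),q[:,0].max(),q
print("foot",ap(.6007,-.0108,.042,.034)[0],"rim",ap(.6007,-.0108,.07,.034)[0])
p=robot.read_state()["tool_pos"]; print("flange top",ap(p[0],p[1],p[2]-.0025,.037)[:3])
print("TCP",p)
C=lambda u,v:[190+u/4.4,130+v/4.4]
e=ray("wrist",[C(138,60),C(142,290),C(613,60),C(607,290)],.042,c); print(e)
m=(e[0]+e[1]+e[2]+e[3])/4; print("plate mid, width",m,np.linalg.norm((e[0]+e[1]-e[2]-e[3])/2))
d=e[0]-e[1];print("yaw from edges",np.degrees(np.arctan2(d[1],d[0])),np.degrees(np.arctan2(*(e[2]-e[3])[[1,0]])))
print("foot apex ray",ray("wrist",[C(378,167)],.042,c),"rim apex",ray("wrist",[C(378,182)],.07,c))
b=ray("wrist",[[0,143],[220,139.5]],.03,c); f=ray("wrist",[[5,142.5],[215,140]],.03,c); print(b)
im=cv2.imread("pics/w3.png").astype(float).mean(2)
# far bar edges: upper & lower rows by max gradient at several columns
pts=[]
for u in range(10,80,10):
    col=cv2.GaussianBlur(im,(5,3),0)[130:170,u]; g=np.diff(col); pts.append((u,130+g.argmax()+.5,130+g.argmin()+.5))
for u in range(135,215,10):
    col=cv2.GaussianBlur(im,(5,3),0)[130:170,u]; g=np.diff(col); pts.append((u,130+g.argmax()+.5,130+g.argmin()+.5))
pts=np.array(pts); print(pts[[0,-1]])
for k in(1,2):
    w=ray("wrist",pts[:,[0,k]],.03,c); k1=np.polyfit(w[:,1],w[:,0],1); print("bar yaw",-np.degrees(np.arctan(k1[0])),np.abs(np.polyval(k1,w[:,1])-w[:,0]).max())
E
```

```text
foot [278.3924 168.6402] rim [278.4806 173.0277]
flange top (array([279.6161, 184.883 ]), np.float64(212.87717738952102), np.float64(345.9542530775301))
TCP [ 0.6009 -0.0112  0.1446]
[[ 0.6477  0.0436  0.042 ]
 [ 0.6043  0.038   0.042 ]
 [ 0.6609 -0.044   0.042 ]
 [ 0.6177 -0.0509  0.042 ]]
plate mid, width [ 0.6326 -0.0033  0.042 ] 0.08920811113617441
yaw from edges 7.3485732610452885 9.143179960008835
foot apex ray [[ 0.6346 -0.0036  0.042 ]] rim apex [[ 0.6353 -0.0037  0.07  ]]
[[0.6199 0.2417 0.03  ]
 [0.6502 0.0471 0.03  ]]
[[ 10.  142.5 140.5]
 [205.  142.5 139.5]]
bar yaw 7.995709000251195 0.0001429042182643503
bar yaw 8.10524746135229 0.0008688754421790623
```

play_rows(increments="0 -1 15 0 1;0 -1 35 0 1;0 -1 50 0 1;0 -1 57 0 1;0 -1 59 0 1;0 -1 61 0 1;0 -1 62 0 1;0 -1 63 0 1;0 -1 64 0 1;0 -1 65 0 1;0 -1 65 0 1")

```text
t: 8.45
tool_pos: [0.6007, -0.0102, 0.0796]
orientation: [-3.133, -0.234, -0.0]
force: [-0.6, 0.3, -1.0]
opening: 0.0191
gripper_force: 20.0
```

play_rows(increments="0 0 0.5 0 1;0 0 1 0 1;0 0 1.5 0 1;0 0 2 0 1;0 0 2.4 0 1;0 0 2.7 0 1;0 0 2.7 0 1;0 0 2.7 0 1")

```text
t: 9.25
tool_pos: [0.6008, -0.0103, 0.0769]
orientation: [-3.133, -0.234, 0.0]
force: [0.1, -0.5, 0.4]
opening: 0.0196
gripper_force: 20.0
```

play_rows(increments="0 0 0.3 0 1;0 0 0.6 0 1;0 0 0.9 0 1;0 0 0.9 0 1;0 0 0.9 0 1")

```text
t: 9.75
tool_pos: [0.6009, -0.0102, 0.0766]
orientation: [3.133, 0.235, 0.0]
force: [-3.9, 0.7, 5.6]
opening: 0.0197
gripper_force: 20.0
```

play_rows(increments="0 0 -0.4 0 1;0 0 -0.4 0 0.3;0 0 -0.4 0 0.2;0 0 -0.4 0 0;0 0 -0.4 0 0;0 0 -0.4 0 0;0 0 -5 0 0;0 0 -20 0 0;0 0 -40 0 0;0 0 -60 0 0;0 0 -60 0 0;0 0 -60 0 0")

```text
t: 10.95
tool_pos: [0.6014, -0.0103, 0.1371]
orientation: [3.132, 0.234, 0.003]
force: [-0.7, -0.7, -1.2]
opening: 0.0466
gripper_force: 0.0
```

```bash
python3 - <<'E'
from h import *
s=robot.read_state(); print(s["opening"],s["force"])
im=robot.read_camera("wrist"); cv2.imwrite("pics/w4.png",im); c=cal("wrist")
for n in("wrist","side","scene"):
    if n!="wrist": cv2.imwrite(f"pics/{n}4.png",robot.read_camera(n))
    for q in ("dish_rim","handle","notch","station","cover_seat"):
        for r in robot.landmark_of(n,q)[:1]: print(n,q,round(r["conf"],2),np.array(r["centre"]))
togo([.513,-.0235,.065],8.2)
i2=cv2.imread("pics/side4.png")[160:290,200:360]
h=cv2.resize(im[130:270,190:360],(510,420)); k=cv2.resize(i2,None,fx=1.8,fy=1.8,interpolation=cv2.INTER_CUBIC)
o=np.zeros((420,800,3),np.uint8); o[:,:510]=h; o[:k.shape[0],512:800]=k[:,:288]; cv2.imwrite("pics/w4d.png",o)
E
```

```text
0.04662888710093768 [-0.6922 -0.7011 -1.176 ]
wrist handle 0.65 [ 0.515  -0.0241  0.0433]
wrist station 0.65 [0.5808 0.1558 0.0031]
wrist cover_seat 0.63 [ 0.6004 -0.0084  0.0684]
side dish_rim 0.77 [ 0.5995 -0.0122  0.069 ]
side handle 0.92 [ 0.5094 -0.0207  0.043 ]
side notch 0.55 [0.532  0.1454 0.033 ]
side cover_seat 0.71 [ 0.6012 -0.0079  0.0741]
scene dish_rim 0.93 [ 0.5974 -0.0089  0.0732]
scene handle 0.93 [ 0.5114 -0.0234  0.0378]
scene notch 0.74 [0.5312 0.1453 0.0356]
scene station 0.84 [0.5752 0.1546 0.0013]
scene cover_seat 0.6 [ 0.7138 -0.3551  0.0038]
t 11.85 pos [ 0.6008 -0.0102  0.1361] tool mm [-88.7597   0.0637  71.0676]
tool x [ 0.9889  0.1488 -0.    ] y [ 0.1488 -0.9889 -0.    ]
world turn deg -0.36019679750512523 tool yaw 0.36019679750512523 q6 1.3190387733616487
```

View pics/w4d.png

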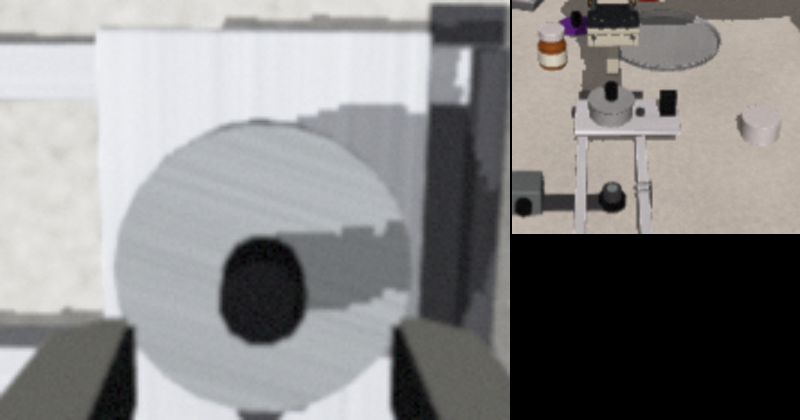

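play_rows(increments="-30 0 0 0.4 0;-65 0 0 0.4 0;-85 0 0 0.4 0;-90 -0.5 10 0.4 0;-90 -0.5 30 0.4 0;-90 -0.5 50 0.4 0;-90 -0.5 68 0.4 0;-90 -0.5 78 0.4 0;-90 -0.5 83 0.4 0;-90 -0.5 83 0.4 0;-90 -0.5 83 0.4 0")

```text
t: 12.95
tool_pos: [0.5124, -0.0232, 0.0537]
orientation: [3.133, 0.224, 0.002]
force: [-0.3, -0.0, 0.8]
opening: 0.0463
gripper_force: 0.0
```

```bash
python3 - <<'E'
from h import *
s=robot.read_state(); print(s["opening"],s["force"])
im=robot.read_camera("wrist"); cv2.imwrite("pics/w5.png",im); c=cal("wrist")
for q in ("handle","notch","station","cover_seat"):
    for r in robot.landmark_of("wrist",q)[:1]: print(q,round(r["conf"],2),np.array(r["centre"]),proj("wrist",r["centre"],c)[0])
togo([.5118,-.023,.053],8.2)
cv2.imwrite("pics/w5d.png",im)
E
```

```text
0.046341283627461094 [-0.2857 -0.0415  0.7524]
handle 0.79 [ 0.518  -0.0237  0.0449] [281.5633 237.8233]
notch 0.93 [0.5335 0.1514 0.0276] [  3.7333 165.5676]
station 0.87 [0.5835 0.1552 0.0005] [28.2401 85.7226]
t 13.2 pos [ 0.5122 -0.0232  0.0537] tool mm [-0.4091 -0.2627  0.7466]
tool x [0.9899 0.1419 0.0012] y [ 0.1419 -0.9899  0.0003]
world turn deg 0.0420162517526137 tool yaw -0.0420162517526137 q6 1.2831127353246232
```

View pics/w5d.png

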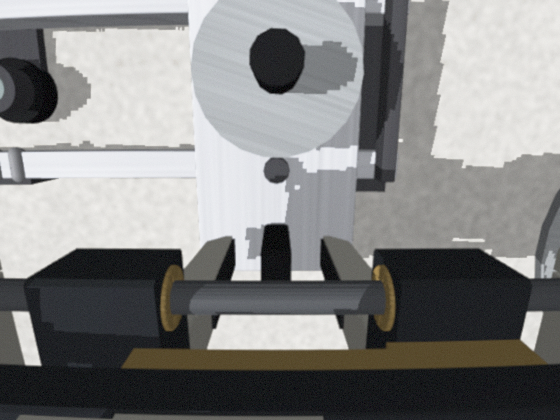

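play_rows(increments="0 0 0 0 0.5;0 0 0 0 0.8;0 0 0 0 1;0 0 0 0 1;0 0 0 0 1;0 0 0 0 1;0 0 0 0 1", force=35)

```text
t: 13.9
tool_pos: [0.5117, -0.0231, 0.053]
orientation: [-3.134, -0.223, 0.0]
force: [-0.0, 0.6, -0.3]
opening: 0.0136
gripper_force: 35.0
```

```bash
python3 - <<'E'
from h import *
c=cal("wrist"); s=robot.read_state(); R=cv2.Rodrigues(np.array(s["orientation"],float))[0]; p=np.array(s["tool_pos"])
print(p,s["force"],s["opening"],s["gripper_force"])
im=robot.read_camera("wrist")
g=cv2.cvtColor(im,cv2.COLOR_BGR2GRAY); print(g[155,0:30]); print(g[165,0:30])
for uv in ([15,160],[15,170],[280,170]): print(uv,(R.T@(ray("wrist",[uv],.033,c)[0]-p))*1000)
print("station",(R.T@(np.array([.5785,.154,.0])-p))*1000)
E
```

```text
[ 0.5117 -0.0231  0.053 ] [-0.0365  0.6413 -0.2737] 0.013628746411449106 34.999768137931824
[241 241 241 243 241 241 235 208 188 186 186 173 161 154 142 127 116 106
  97  93 108 181 234 243 242 241 242 241 242 242]
[217 236 240 238 240 240 241 239 226 195 185 187 182 174 157 146 138 121
 115 103  97  91 128 209 238 240 241 241 241 240]
[15, 160] [  49.3317 -156.4737   20.0225]
[15, 170] [  43.4042 -157.582    20.0231]
[280, 170] [42.7408  0.3642 20.0012]
station [  91.2861 -165.7848   53.02  ]
```

play_rows(increments="0 -2 0 0 1;0 -6 0 0 1;0 -13 0 0 1;0 -22 0 0 1;0 -32 0 0 1;0 -42 0 0 1;0 -52 0 0 1;0 -62 0 0 1;0 -72 0 0 1;0 -82 0 0 1;0 -92 0 0 1;0 -101 0 0 1;0 -109 0 0 1;0 -116 0 0 1;0 -122 0 0 1;0 -127 0 0 1;0 -130 0 0 1;0 -131 0 0 1;0 -131 0 0 1;0 -131 0 0 1")

```text
t: 15.95
tool_pos: [0.4935, 0.1065, 0.053]
orientation: [-3.134, -0.223, -0.001]
force: [5.3, -1.1, -4.8]
opening: 0.0138
gripper_force: 35.0
```

```bash
python3 - <<'E'
from h import *
c=cal("wrist"); s=robot.read_state(); R=cv2.Rodrigues(np.array(s["orientation"],float))[0]; p=np.array(s["tool_pos"])
print(p,s["force"],s["opening"],s["gripper_force"])
im=robot.read_camera("wrist"); cv2.imwrite("pics/w6.png",im)
for q in ("notch","station","cover_seat","handle"):
    for r in robot.landmark_of("wrist",q)[:1]: print(q,round(r["conf"],2),np.array(r["centre"]),(R.T@(np.array(r["centre"])-p))*1000)
cv2.imwrite("pics/w6d.png",cv2.resize(im[0:260,120:340],None,fx=2.3,fy=2.3))
g=cv2.cvtColor(im,cv2.COLOR_BGR2GRAY)
for v in (155,160,165): print(g[v,180:240])
for uv in ([200,165],[220,165]): print(uv,(R.T@(ray("wrist",[uv],.033,c)[0]-p))*1000)
E
```

```text
[0.4935 0.1065 0.053 ] [ 5.326  -1.1394 -4.7696] 0.013806715916126979 34.998759627342224
cover_seat 0.75 [0.5824 0.1217 0.0707] [ 90.133   -2.4133 -17.5916]
handle 0.56 [0.4988 0.1051 0.0458] [5.0005 2.1613 7.229 ]
[241 238 240 239 240 240 239 240 239 241 240 242 241 239 240 240 241 239
 239 238 235 235 233 234 234 235 235 235 235 236 235 237 238 237 237 237
 235 237 235 234 231 232 232 235 236 238 235 238 236 235 233 235 236 236
 236 236 236 235 232 236]
[240 240 240 239 240 239 240 241 241 239 239 240 239 242 239 238 235 236
 239 238 236 235 237 234 234 234 235 234 236 234 235 236 238 237 236 236
 237 238 236 234 233 233 232 233 235 235 238 235 237 235 236 236 235 235
 236 236 236 234 234 233]
[237 238 237 237 238 237 238 238 237 238 237 238 239 238 239 236 232 237
 240 239 237 235 234 232 234 234 236 234 236 235 236 236 236 236 236 235
 236 237 237 236 233 232 232 234 236 237 235 237 237 236 234 233 236 236
 235 237 235 236 235 235]
[200, 165] [ 45.6534 -45.8016  20.0649]
[220, 165] [ 45.6287 -34.2251  20.0654]
```

View pics/w6d.png

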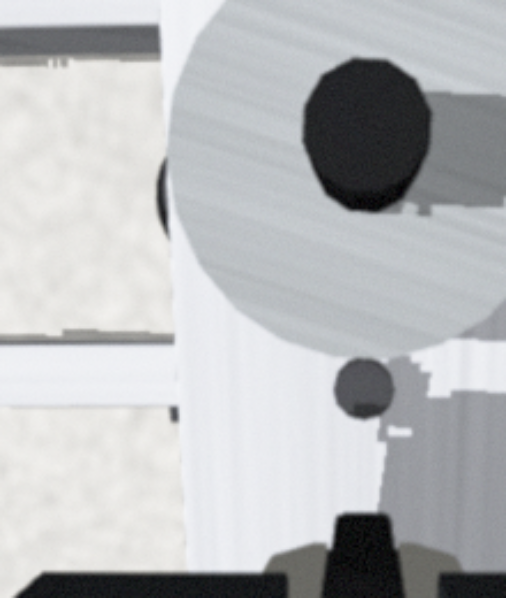

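play_rows(increments="0.5 -2 0 0 1;0.5 -5 0 0 1;0.5 -8 0 0 1;0.7 -11 0 0 1;0.8 -14 0 0 1;0.8 -16 0 0 1;0.8 -17 0 0 1;0.8 -17 0 0 1;0.8 -17 0 0 1")

```text
t: 17.1
tool_pos: [0.4912, 0.1234, 0.053]
orientation: [3.134, 0.224, -0.001]
force: [-1.2, -2.5, 1.2]
opening: 0.0141
gripper_force: 35.0
```

play_rows(increments="0 -1 0 0 1;0 -2 0 0 1;0 -3 0 0 1;0 -4 0 0 1;0 -4 0 0 1;0 -4 0 0 1")

```text
t: 17.7
tool_pos: [0.4907, 0.1267, 0.053]
orientation: [3.132, 0.223, -0.001]
force: [-0.9, -7.7, 2.6]
opening: 0.0135
gripper_force: 35.0
```

play_rows(increments="0 -1 0 0 1;0 -2 0 0 1;0 -3 0 0 1;0 -3 0 0 1;0 -3 0 0 1")

```text
t: 18.2
tool_pos: [0.4905, 0.1282, 0.053]
orientation: [3.13, 0.222, -0.001]
force: [-0.6, -15.4, 2.7]
opening: 0.014
gripper_force: 35.0
```

play_rows(increments="0 -1 0 0 1;0 -2 0 0 1;0 -2 0 0 1;0 -2 0 0 1")

```text
t: 18.6
tool_pos: [0.49, 0.1317, 0.053]
orientation: [3.133, 0.223, -0.001]
force: [-1.7, -6.1, 2.2]
opening: 0.0136
gripper_force: 35.0
```

play_rows(increments="0 -0.7 0 0 1;0 -1.5 0 0 1;0 -1.5 0 0 1;0 -1.5 0 0 1")

```text
t: 19.0
tool_pos: [0.4898, 0.1335, 0.053]
orientation: [3.133, 0.223, -0.001]
force: [-1.5, -4.6, 3.1]
opening: 0.0138
gripper_force: 35.0
```

play_rows(increments="0 -0.7 0 0 1;0 -1.5 0 0 1;0 -1.5 0 0 1;0 -1.5 0 0 1")

```text
t: 19.4
tool_pos: [0.4895, 0.1354, 0.053]
orientation: [-3.133, -0.224, 0.001]
force: [-2.4, -1.8, 2.4]
opening: 0.0139
gripper_force: 35.0
```

play_rows(increments="0.2 -0.7 0 0 1;0.2 -1.5 0 0 1;0.2 -1.5 0 0 1;0.2 -1.5 0 0 1")

```text
t: 19.8
tool_pos: [0.4892, 0.1372, 0.053]
orientation: [-3.133, -0.224, 0.002]
force: [-5.4, -0.6, 4.3]
opening: 0.0136
gripper_force: 35.0
```

play_rows(increments="-0.3 -0.7 0 0 1;-0.6 -1.5 0 0 1;-0.6 -1.5 0 0 1;-0.6 -1.5 0 0 1")

```text
t: 20.2
tool_pos: [0.489, 0.1388, 0.053]
orientation: [-3.133, -0.224, -0.0]
force: [0.1, 1.2, -0.3]
opening: 0.0137
gripper_force: 35.0
```

play_rows(increments="0 -0.5 0 0 1;0 -1 0 0 1;0 -1 0 0 1;0 -1 0 0 1;0 -1 0 0 1")

```text
t: 20.7
tool_pos: [0.4889, 0.1394, 0.053]
orientation: [-3.133, -0.223, -0.0]
force: [1.7, 1.9, -1.8]
opening: 0.0138
gripper_force: 35.0
```

play_rows(increments="0 -0.5 0 0 1;0 -1 0 0 1;0 -1 0 0 1;0 -1 0 0 1;0 -1 0 0 1")

```text
t: 21.2
tool_pos: [0.4888, 0.1404, 0.053]
orientation: [-3.133, -0.224, -0.0]
force: [2.9, 2.3, -3.0]
opening: 0.0137
gripper_force: 35.0
```

play_rows(increments="0.2 -0.5 0 0 1;0.3 -1 0 0 1;0.3 -1 0 0 1;0.3 -1 0 0 1;0.3 -1 0 0 1")

```text
t: 21.7
tool_pos: [0.4887, 0.1411, 0.053]
orientation: [3.133, 0.223, -0.001]
force: [0.2, -2.7, -0.7]
opening: 0.014
gripper_force: 35.0
```

play_rows(increments="0 0.5 0 0 1;0 0.5 0 0 1;0 0.5 0 0 1;0 0.5 0 0 1")

```text
t: 22.1
tool_pos: [0.4887, 0.141, 0.053]
orientation: [-3.133, -0.224, 0.0]
force: [-1.8, 0.3, -0.0]
opening: 0.0135
gripper_force: 35.0
```

```bash
python3 - <<'E'
from h import *
for i in range(4):
    robot.read_camera(["side","scene"][i%2]); s=robot.read_state(); print(np.array(s["tool_pos"]),np.array(s["force"]))
    n=["side","scene"][i%2]
    for q in("station","handle","notch"):
        for r in robot.landmark_of(n,q)[:1]: 
            d=np.array(r["centre"])-s["tool_pos"]; print(n,q,round(r["conf"],2),"rail y rel TCP mm",1000*(d[0]*-.14+d[1]*.99))
E
```

```text
[0.4887 0.141  0.053 ] [-1.1714  0.6074  0.1162]
side station 0.89 rail y rel TCP mm 1.0616348626499987
side handle 0.69 rail y rel TCP mm 0.005634862649991093
[0.4887 0.141  0.053 ] [-3.209   1.7492 -0.0764]
scene station 0.59 rail y rel TCP mm -0.12889286746754597
scene handle 0.67 rail y rel TCP mm 2.0231071325324352
scene notch 0.53 rail y rel TCP mm 1.6551071325324445
[0.4887 0.141  0.053 ] [-3.7986  2.2637  1.1443]
side station 0.88 rail y rel TCP mm -1.4588014057433478
side handle 0.91 rail y rel TCP mm 1.208198594256635
[0.4887 0.1409 0.053 ] [-3.457   2.5798  1.9581]
scene station 0.87 rail y rel TCP mm -1.1106246949694354
scene handle 0.73 rail y rel TCP mm 2.038375305030569
```

```bash
cat >> h.py <<'E'
def spot():
    s=robot.read_state(); c=cal("wrist"); R=cv2.Rodrigues(np.array(s["orientation"],float))[0]; p=np.array(s["tool_pos"])
    im=robot.read_camera("wrist"); g=cv2.GaussianBlur(cv2.cvtColor(im,cv2.COLOR_BGR2GRAY),(3,3),0)
    n,l,st,ce=cv2.connectedComponentsWithStats((g[150:188,255:305]<115).astype(np.uint8))
    for i in range(1,n):
        if st[i][4]>60: print("spot",st[i],ce[i]+[255,150],"tool mm",(R.T@(ray("wrist",[ce[i]+[255,150]],.042,c)[0]-p)*1000)[:2])
    # left edge of the plate
    r=g[195:215,190:215].astype(float).mean(0); print("row",r.round())
    # knob
    n,l,st,ce=cv2.connectedComponentsWithStats((g[10:110,230:330]<50).astype(np.uint8))
    for i in range(1,n):
        if st[i][4]>300: print("knob",st[i],ce[i]+[230,10])
    print(p,np.array(s["force"]),s["opening"])
E
python3 -c "
from h import *
spot()"
```

```text
spot [ 11   6  25  26 515] [278.1379 168.6621] tool mm [44.562  -0.7482]
row [234. 234. 234. 235. 235. 235. 234. 233. 234. 238. 240. 239. 238. 236.
 234. 234. 235. 236. 236. 236. 235. 235. 236. 237. 238.]
knob [  23   17   54   64 2691] [279.1081  57.9554]
[0.4888 0.1409 0.053 ] [-3.9347  2.8102  1.9147] 0.01400526381995408
```

play_rows(increments="0 0 0 0 0.7;0 0 0 0 0.6;0 0 0 0 0.6;0 0 0 0 0.6;0 0 0 0 0.6;0 0 0 0 0.6")

```text
t: 23.55
tool_pos: [0.4891, 0.1407, 0.0531]
orientation: [3.134, 0.223, 0.0]
force: [-0.7, 0.5, 0.8]
opening: 0.0186
gripper_force: 0.0
```

```bash
python3 -c "
from h import *
spot()"
```

```text
spot [ 11   7  24  25 509] [277.6071 169.0904] tool mm [44.3371 -1.0348]
row [236. 236. 236. 237. 237. 236. 236. 236. 238. 240. 241. 240. 238. 236.
 236. 236. 237. 238. 238. 238. 237. 237. 238. 239. 240.]
knob [  22   18   54   64 2670] [278.3566  58.8487]
[0.4891 0.1407 0.0531] [-0.7081  0.5146  0.8224] 0.018591931162814206
```

play_rows(increments="0 -0.3 0 0 0.8;0 -0.3 0 0 1;0 -0.3 0 0 1;0 -0.3 0 0 1;0 -0.3 0 0 1;0 -0.3 0 0 1;0 -0.3 0 0 1;0 -0.3 0 0 1;0 -0.3 0 0 1;0 -0.3 0 0 1", force=35)

```text
t: 24.6
tool_pos: [0.4889, 0.1411, 0.0531]
orientation: [-3.134, -0.224, -0.0]
force: [-0.1, 1.2, 0.0]
opening: 0.0137
gripper_force: 35.0
```

```bash
python3 -c "
from h import *
spot(); n='wrist'
s=robot.read_state()
for n in ('side','scene','side','scene'):
    robot.read_camera(n)
    for q in('station','cover_seat','dish_rim'):
        for r in robot.landmark_of(n,q)[:2]:
            d=np.array(r['centre'])-s['tool_pos']; print(n,q,round(r['conf'],2),np.array(r['centre']),1000*(d[0]*-.14+d[1]*.99))
print(robot.read_state()['gripper_force'],robot.read_state()['t'])"
```

```text
spot [ 11   7  25  25 513] [278.1442 168.9318] tool mm [44.4374 -0.7306]
row [234. 234. 235. 235. 235. 235. 234. 233. 234. 237. 239. 239. 238. 236.
 234. 234. 234. 235. 236. 236. 236. 236. 236. 238. 238.]
knob [  23   17   54   65 2677] [279.2286  58.5095]
[0.4889 0.1411 0.0531] [-0.0568  1.2023  0.0069] 0.013715432395155791
side station 0.62 [0.4897 0.1417 0.043 ] 0.4543121762890131
side station 0.57 [0.5809 0.1522 0.0031] -1.9186878237109715
side cover_seat 0.89 [0.5778 0.155  0.0706] 1.2873121762890238
side cover_seat 0.58 [ 0.7145 -0.3491  0.0019] -516.909687823711
side dish_rim 0.58 [0.5766 0.1507 0.0686] -2.8016878237109766
scene station 0.89 [0.5773 0.1526 0.0016] -1.01868782371097
scene cover_seat 0.98 [ 0.7128 -0.3546  0.0051] -522.1166878237109
scene cover_seat 0.82 [ 0.5912 -0.5137  0.0015] -662.601687823711
scene dish_rim 0.69 [0.5766 0.1549 0.0693] 1.3563121762890322
side station 0.67 [0.5844 0.1513 0.0045] -3.299687823710991
side cover_seat 0.92 [0.5796 0.1549 0.0707] 0.9363121762890319
side cover_seat 0.57 [ 0.7157 -0.3526  0.0036] -520.5426878237109
side dish_rim 0.95 [0.5808 0.1523 0.0724] -1.805687823710985
scene station 0.59 [0.5759 0.155  0.0041] 1.553312176289026
scene cover_seat 0.94 [0.5756 0.1517 0.0725] -1.671687823710976
scene cover_seat 0.91 [ 0.5918 -0.5143  0.0015] -663.2796878237109
scene dish_rim 0.72 [0.5781 0.1543 0.0706] 0.5523121762890225
34.99932825565338 25.45
```

```bash
python3 -c "
from plant import robot
print(robot.close_job())"
```

```text
the job is handed in; nothing more can be done
None
```

The cover is seated on the dish, and I handed the job in at about 25.5 s with the carriage at rest in the notch and the handle gripped at 35 N; the judge returned no verdict.

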